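Cover the chip dish, then hold the burn-in box open

TASK

Before the draught from the burn-in box can scatter the loose chips, put the loose cover on the dish of chips so that it sits seated and level, and let go of it. Then lift the box's hinged lid by its bar handle to 50 degrees from shut and finish while still holding it there, for it falls shut if let go. Do not knock or push about the other things on the bench.

Things in the scene. Friction and masses are not known exactly. Their poses are not given: they have to be found in the camera images.
- dish: Round open aluminium dish with a few small black chips on its floor, loose on the bench: 80 mm across at the rim (76 mm at the foot), 40 mm high, wall 3 mm, so the mouth is about 74 mm wide. Origin at the centre of its underside, z up. The wider and lower of the two open aluminium vessels.
- cover: The dish's cover, lying plug down on the bench: an aluminium disc 84 mm across, 5 mm thick, with a plug 66 mm across, 6 mm deep under it and an upright round black knob 20 mm across, 30 mm tall on it; 41 mm high in all, 100 g. Origin at the centre of the plug's underside, z up. Seated, the plug is in the dish's mouth, the disc on the rim, and this origin 34 mm above the dish's.
- cover_knob (a point): Centre of the top of the cover's knob, 41 mm above the cover's origin.
- box: Grey burn-in box, fixed to the bench: 170 mm deep (x), 210 mm wide (y), 100 mm high without the lid, with circuit boards inside and round fan grilles on its side walls. Origin at the centre of its underside; its own -x side is the front (towards the robot, turned by up to about 0.35 rad), its own y runs along the handle and the hinge.
- lid (a joint): Angle of the box's grey lid, rad: 0 shut (level), growing as its front edge rises, up to a stop at 1.35; 50 degrees is 0.873. A 6 mm plate of 0.25 to 0.5 kg hinged along the box's rear top edge; the hinge is free and the lid falls shut from any angle.
- lid_bar (a point): Middle of the lid's handle: a level round steel bar 12 mm thick, 100 mm long, parallel to the box's y, on two end legs. Lid shut, it is 35 mm ahead of the box's front, 30 mm above the lid's top and 136 mm above the bench; 205 mm ahead of and 36 mm above lid_hinge, about which it swings with the lid. Can be pinched across from above, and turns between the fingers as the lid swings.
- lid_hinge (a point): Middle of the lid's hinge axis, at the box's rear top edge, 85 mm behind the box's centre and 100 mm above the bench. The axis is parallel to the box's y.
- pot: Bystander: empty aluminium pot, taller and narrower than the dish (60 mm across, 65 mm high), no chips in it. Origin at the centre of its underside.
- board: Bystander: light brown circuit board with parts on it, 90 x 60 mm, 17 mm high. Origin at the centre of its underside.
- screwdriver: Bystander: screwdriver about 180 mm long lying along its own x.
- meter: Bystander: grey handheld multimeter lying flat, 150 (own x) x 75 x 41 mm. Origin at the centre of its underside.
- mouse: Bystander: black computer mouse, 105 (own x) x 60 x 34 mm. Origin at the centre of its underside.
- tape: Bystander: roll of clear tape, 100 mm across, 48 mm high, lying on a cardboard carton 50 mm high. Origin at the centre of its underside.
Things that resemble listed ones, but are neither listed nor needed, are in the scene too. What is shaped like the cover but green or purple is not meant.

How it is judged (in metres and radians):
On the way:
1. the cover sits seated and level on the dish, let go, while the box is still shut (horizontal distance between cover and dish below 0.008 m and z of cover in the frame of dish between 0.03 and 0.037 m and angle between each of cover, dish's own z axis and vertical below 0.06 rad and height (world z) of dish below 0.01 m and contact force between the fingers and cover below 0.1 N and value of joint lid below 0.1 rad and linear speed of cover below 0.02 m/s), for 0.2 s.
At the end, for the whole second after the job is handed in: The fingers (over 0.5 N) hold the lid still (under 0.1 rad/s) at 0.733 to 1.012 rad (50 +- 8 degrees), nothing else propping it; the cover, let go, sits on the upright dish on the bench: within 8 mm of centre, 0.06 rad of level, origin 30 to 37 mm above the dish's (horizontal distance between cover and dish below 0.008 m and z of cover in the frame of dish between 0.03 and 0.037 m and angle between each of cover, dish's own z axis and vertical below 0.06 rad and height (world z) of dish below 0.01 m and contact force between each of the fingers, box and cover below 0.1 N and value of joint lid between 0.733 and 1.012 rad and velocity of joint lid between -0.1 and 0.1 rad/s and contact force between the fingers and box above 0.5 N and contact force between box and dish below 0.1 N and contact force between box and pot below 0.1 N and contact force between box and board below 0.1 N and contact force between box and screwdriver below 0.1 N and contact force between box and meter below 0.1 N and contact force between box and mouse below 0.1 N and contact force between box and tape below 0.1 N); the arm keeps its last pose, push and grip.
It fails at once if a bystander (pot, board, screwdriver, multimeter, mouse or tape roll) is pushed more than 40 mm (distance of any of pot, board, screwdriver, meter, mouse, tape from where it was at the start of the episode above 0.04 m).
It fails at once if a bystander other than the screwdriver is tipped over (angle between any of pot, board, meter, mouse, tape's own z axis and vertical above 0.5 rad).
It also fails if it takes over 59 s, if anything falls off the work surface, if the arm or the gripper's body presses on something with over 40 N, if the wrist force passes 120 N, or if a joint passes its speed limit or range.

ROBOT

A 6-joint arm with a two-finger parallel gripper is mounted at the origin on the work surface. World frame = base frame: x ahead of the robot, y to its left, z up, the work surface at z = 0. Lengths are in mm, angles in degrees, forces in N, time in s.
With the tool pointing down it reaches from about 300 to 850 mm from the base axis. Payload 4.2 kg.
Tool frame: the origin (TCP) lies at the very end of the fingers, on their centre line; the grasp point (between the pads) lies 19 mm behind it; z points along the fingers, y is the line along which they close (so a half turn about z gives the same grasp; the last joint's range is limited). The gripper opens to 91 mm and grips with 3 to 60 N. Pads are 32 mm wide; open, the fingers measure 118 mm over their backs; the gripper's body (76 mm by 178 mm) begins 60 mm behind the grasp point.
Start: joints at [-65.776, 18.312, 89.639, -0, 72.044, -1.146], TCP at [246.376, -519.559, 213.976] pointing down, gripper open.
Joint ranges: [-177.97, 177.97], [-48.28, 115.42], [12.27, 149.76], [-77.06, 257.06], [2.81, 150.46], [-146.56, 146.56]. Speed limits (degrees/s): [147.25, 147.25, 180, 180, 180, 180].

INTERFACE

Orientations are given as [roll, pitch, yaw] about the fixed x, y, z axes, in that order (R = Rz(yaw) Ry(pitch) Rx(roll)).
In Python, from workcell import env, eyes gives the robot as it stands.
- The arm moves only by the tool send_rows, never from a script. Its argument "targets" is text: rows parted by semicolons, each of 7 numbers parted by spaces: the shift along the tool's x, y, z in m, then the turn, a rotation vector about the tool's x, y, z in degrees, then the opening in per cent of the stroke, from 0 (shut) to 100 (fully open). A call has 1 to 12 rows; each row is the pose to reach, as a shift and turn from the pose commanded when the call began, along the tool's axes at that moment; what a row does not reach only later rows make up. A row lasts 1/12 s, in which the tool goes at most 41.7 mm and 7.16 degrees, less where a joint would pass 70% of its speed; a pose out of reach is approached as far as the arm can. A call with a gripper value outside its range is refused whole. The fingers move at their own pace and stop on an object; "grip_force" is the grip in N (left out, the last holds). Time passes only in rows, so rows that repeat a pose let the fingers close. It gives the time, the measured TCP pose, the force, the opening and the grip force at its end, in the units of the state.
- env.state(): the state, without advancing time (a new reading comes with each control period).
- eyes.grab_frame(name): name is "scene" or "top"; returns a dict with "image" (384x512x3 uint8, blue, green, red), "fovy" (degrees; the focal length in pixels is half the picture's height over the tangent of half this angle, whatever the lens; pixels are square), "cx", "cy" (the principal point, pixels), "eye" and "attitude" of the camera in the world. Camera axes: x right, y up, looking along -z (the intrinsics and any distortion apply to the point x, -y, -z); pixel columns grow to the right and rows downward; lengths in mm; the calibration is good to about 2 mm. A picture is of the moment at which its call begins. There is no depth.
- env.job_done(): hands the job in; it is judged then, once.
The state is a dict: "time_s": time; "qpos": joint angles; "qvel": joint speeds; "effort": joint torques, N m; "ee_pos": TCP position; "ee_rot": TCP orientation; "force": force on the tool from outside, world axes, zero at the start; "torque": the same for the moment, N m; "gripper_width": finger opening in mm; "gripper_force": force on a finger pad.
Only numpy, scipy, OpenCV 4.12 (cv2) and the standard library are available. Lean on these libraries where they do the work, as an engineer would, in place of code of your own. Each camera call takes 0.05 s, during which the arm holds its last target. There are 200 camera calls.

## Working session

There is one attempt and no reset: what is moved stays moved. The work goes in short steps, Python scripts to look and compute and a tool call to move; the robot and the scene stay as the last step left them, time stands still between calls to the robot, and variables do not carry over. Pictures are saved under pics/ and viewed, at most 10 in all, crops included, and the job is handed in when it is done.

Besides the shell and the picture viewer there is one more tool, called after "Emit:" as name(argument=value, ...) on one line, values as JSON. send_rows: Moves the arm, as the interface text tells. Its arguments: {"type":"object","properties":{"targets":{"type":"string"},"grip_force":{"type":"number"}},"required":["targets"]}

```bash
mkdir -p pics; ls; python3 - <<'E'
from workcell import env, eyes
import cv2
for n in("scene","top"):
    f=eyes.grab_frame(n); cv2.imwrite(f"pics/{n}0.png",f["image"]); print({k:v for k,v in f.items() if k!="image"})
    import pickle; pickle.dump(f,open(f"{n}0.pkl","wb"))
print(env.state())
E
```

```text
pics
{'fovy': 43.9168063473932, 'cx': 258.59514222640126, 'cy': 190.45324533579972, 'eye': array([1549.28596336,  178.67329484,  969.88488297]), 'attitude': array([51.68259225,  0.66394134, 98.13810486])}
{'fovy': 42.69633326736132, 'cx': 264.3322483498192, 'cy': 203.89955519852296, 'eye': array([ 402.5119364 ,    6.87661096, 1734.86355138]), 'attitude': array([  3.63665398,  -0.77111969, -91.43183558])}
{'time_s': 0.1, 'qpos': array([-6.57763677e+01,  1.83473412e+01,  8.96977389e+01, -8.24780164e-04,
        7.20420235e+01, -1.14421421e+00]), 'qvel': array([-0.06294896, -0.09785724, -0.13722832, -0.02056569,  0.06771903,
       -0.0624245 ]), 'effort': array([ 1.05483141e-03, -4.13332486e+01, -2.32509112e+01,  7.29869097e-02,
        4.22093191e-02, -4.46888896e-05]), 'ee_pos': array([ 246.18275019, -519.16061445,  213.22208568]), 'ee_rot': array([-1.79912898e+02, -9.55311809e-04,  2.53681007e+01]), 'force': array([ 0.5021402 , -0.43060732,  0.42983414]), 'torque': array([ 0.00668659, -0.0539028 , -0.03628719]), 'gripper_force': 0.0, 'gripper_width': 91.33930442038063}
```

View pics/scene0.png

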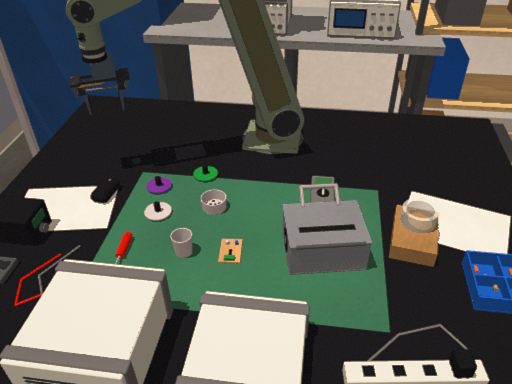

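View pics/top0.png

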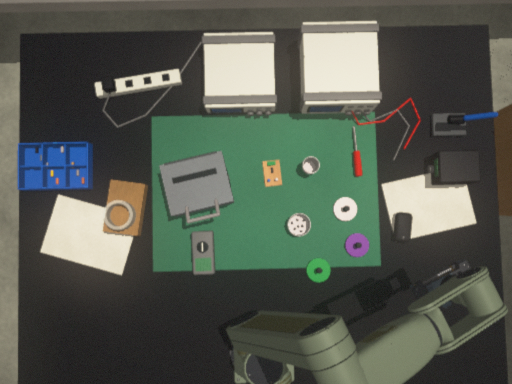

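```bash
cat > h.py <<'E'
import numpy as np, cv2, pickle
from scipy.spatial.transform import Rotation as R
def cam(f):
    return R.from_euler('xyz',f["attitude"],degrees=True).as_matrix(), np.array(f["eye"]), 192/np.tan(np.radians(f["fovy"]/2))
def ray(f,u,v):
    M,e,fl=cam(f); return e, M@np.array([(u-f["cx"])/fl,-(v-f["cy"])/fl,-1.])
def onz(f,u,v,z):
    e,d=ray(f,u,v); return e+d*(z-e[2])/d[2]
def proj(f,p):
    M,e,fl=cam(f); c=M.T@(np.array(p)-e); return np.array([f["cx"]-fl*c[0]/c[2], f["cy"]+fl*c[1]/c[2]])
def tri(f,a,g,b):
    e1,d1=ray(f,*a);e2,d2=ray(g,*b)
    t=np.linalg.lstsq(np.c_[d1,-d2],e2-e1,rcond=None)[0]
    p,q=e1+t[0]*d1,e2+t[1]*d2; return (p+q)/2,np.linalg.norm(p-q)
def load(i): return [pickle.load(open(f"{n}{i}.pkl","rb")) for n in("scene","top")]
E
python3 - <<'E'
from h import *
s,t=load(0)
a=cv2.resize(s["image"][165:265,130:250],None,fx=4,fy=4,interpolation=cv2.INTER_CUBIC)
b=cv2.resize(t["image"][145:285,265:375],None,fx=3,fy=3,interpolation=cv2.INTER_CUBIC)
c=np.zeros((600,800,3),np.uint8)
c[:400,:480]=a; c[:420,480-10:800]=b[:,:330]
d=cv2.resize(t["image"][190:280,155:245],None,fx=2,fy=2)
e=cv2.resize(s["image"][170:270,275:375],None,fx=2,fy=2); c[400:600,0:200]=e; c[410:590,220:400]=d
cv2.imwrite("pics/crop0.png",c)
for n,f in(("scene",s),("top",t)):
    h=cv2.cvtColor(f["image"],cv2.COLOR_BGR2HSV)
    m=((h[...,1]<60)&(h[...,2]>110)).astype(np.uint8)
    k,_,st,ce=cv2.connectedComponentsWithStats(m)
    for i in range(1,k):
        x,y,w,hh,A=st[i]
        if 60<A<3000 : print(n,st[i],ce[i].round(1), onz(f,*ce[i],20).round())
E
```

```text
scene [184   0  36   4 131] [202.1   1.4] [-1553.  -647.    20.]
scene [486   0  23   5 104] [497.5   1.9] [-1737.  1226.    20.]
scene [266   4  21  30 410] [277.3  16.2] [-1319.  -129.    20.]
scene [ 143    7   89   32 1237] [194.5  28.4] [-1062.  -573.    20.]
scene [  0  50  37 107 776] [ 16.  111.5] [  -32. -1069.    20.]
scene [401  53   8  17  81] [404.8  61.4] [-730.  559.   20.]
scene [394  85   7  28 114] [397.4 100. ] [-321.  490.   20.]
scene [423 107  89  27 663] [481.1 115.8] [-224.  806.   20.]
scene [247 120   8  12  69] [251.2 125.8] [-37. -88.  20.]
scene [  25  186   92   45 2677] [ 73.6 207.3] [ 517. -560.   20.]
scene [200 189  27  26 552] [213.1 201.1] [ 432. -136.   20.]
scene [144 202  28  19 357] [157.5 211.3] [ 502. -295.   20.]
scene [170 227  23  31 523] [181.4 241.2] [ 619. -187.   20.]
scene [ 343  324  146   60 2748] [409.7 370.5] [942. 412.  20.]
top [  0   0 164   3 324] [64.8  0.6] [1256.  675.   20.]
top [ 490   38   22   74 1427] [501.1  71.8] [ 965. -879.   20.]
top [112  57  79  37 942] [148.1  80.7] [958. 382.  20.]
top [ 94  81  14  16 125] [99.1 89.3] [931. 555.  20.]
top [302 156  18  19 214] [309.8 165.2] [ 643. -182.   20.]
top [333 196  25  26 480] [344.8 208.7] [ 487. -301.   20.]
top [287 213  24  24 456] [298.7 224.3] [ 437. -137.   20.]
top [193 231  21  43 515] [202.8 248.8] [360. 199.  20.]
top [ 420  269   82   72 1366] [467.1 301.6] [ 154. -715.   20.]
top [440 307  66  42 175] [473.3 328.9] [  60. -732.   20.]
top [443 311  64  42 141] [475.8 332. ] [  49. -740.   20.]
top [ 307  320   47   49 1260] [331.2 345.2] [  18. -237.   20.]
top [287 364   7  17  62] [291.  370.2] [-62. -96.  20.]
top [235 373  11  10  66] [238.9 378.8] [-86.  83.  20.]
```

View pics/crop0.png

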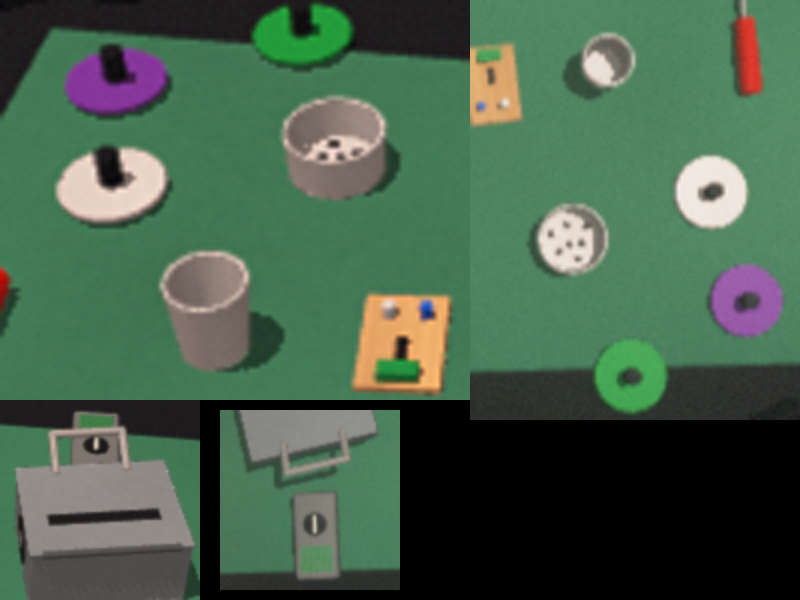

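```bash
cat >> h.py <<'E'
def comp(f,m,u,v):
    k,l,st,ce=cv2.connectedComponentsWithStats(m.astype(np.uint8))
    ids=l[v-6:v+7,u-6:u+7].ravel(); ids=ids[ids>0]; i=np.bincount(ids).argmax()
    c=cv2.findContours((l==i).astype(np.uint8),cv2.RETR_EXTERNAL,cv2.CHAIN_APPROX_NONE)[0][0]
    return (l==i),cv2.convexHull(c)
def notgreen(f,dark=50):
    b,g,r=[f["image"][...,i].astype(int) for i in range(3)]
    return (r>g*0.85)&(r>dark)
E
python3 - <<'E'
from h import *
s,t=load(0)
for n,u,v in(("cover",(157,211),(345,209)),("dish",(213,201),(298,225))):
    for f,p,nm in((s,u,'s'),(t,v,'t')):
        m,h=comp(f,notgreen(f),*p); e=cv2.minEnclosingCircle(h); el=cv2.fitEllipse(h); x,y,w,hh=cv2.boundingRect(h)
        print(n,nm,"ell",np.round(el[0],1),np.round(el[1],1),"bbox",x,y,w,hh,[onz(f,*el[0],z).round(1)[:2] for z in(11,40)])
# knobs: dark blobs
for f,p,nm in((s,(157,207),'s'),(t,(346,208),'t')):
    g=f["image"].max(2); m,h=comp(f,g<70,*p); print("knob",nm,cv2.boundingRect(h),m.sum(),np.argwhere(m).mean(0)[::-1].round(1), h.squeeze().tolist() if nm=='s' else '')
# bar
for f,(x0,y0,x1,y1) in((s,(292,178,350,215)),(t,(175,195,230,228))):
    print(f["image"][y0:y1,x0:x1].max(2)[::1,::2]) if 0 else None
    g=f["image"][y0:y1,x0:x1].astype(int); m=(g[...,2]>g[...,1]*0.98)&(g[...,2]>110)
    k,l,st,ce=cv2.connectedComponentsWithStats(m.astype(np.uint8))
    for i in range(1,k):
        if st[i][4]>15: print("bar",st[i]+[x0,y0,0,0,0])
    for r in m: print(''.join('#' if q else '.' for q in r))
E
```

```text
cover s ell [157.6 211. ] [18.5 28.2] bbox 144 202 28 19 [array([ 490.6, -299.3]), array([ 522.6, -284.9])]
cover t ell [344.7 208.6] [24.3 24.5] bbox 333 197 25 25 [array([ 488. , -301.7]), array([ 486.6, -296.5])]
dish s ell [213.8 201.5] [26.  27.7] bbox 201 189 26 26 [array([ 423.5, -136.7]), array([ 457.5, -127.1])]
dish t ell [298.6 224.3] [23.5 23.9] bbox 287 213 24 24 [array([ 436.9, -137.5]), array([ 436.3, -135.1])]
knob s (154, 202, 7, 10) 51 [156.8 206.4] [[158, 202], [160, 208], [160, 210], [158, 211], [157, 211], [155, 210], [154, 205], [154, 202]]
knob t (343, 208, 3, 3) 5 [344.  209.2] 
bar [ 292  178   58   37 1211]
....................##..................##................
....................##..................##................
....................##..................##................
....................##..................##................
....................##..................##................
....................##..................#####.............
...................####.######################............
.........#####################################
[... 2897 characters left out ...]
.....############...........
...........###..............############...............
...........####........##############..................
............###....############........................
............###############............................
............###########................................
............#######....................................
.............##........................................
.......................................................
.......................................................
.......................................................
.......................................................
.......................................................
```

```bash
python3 - <<'E'
from h import *
s,t=load(0)
print("cover disc",tri(s,(157.6,211),t,(344.7,208.6)))
print("dish rim",tri(s,(213.4,197.6),t,(298.5,224.5)))
print("knob top",tri(s,(156.3,202.6),t,(345.3,208.4)), proj(t,(489,-300.5,41)),proj(s,(489,-300.5,41)))
L=tri(s,(300,186.3),t,(187.7,219.8));Rr=tri(s,(337.5,185.3),t,(218.5,214.5));print("bar",L,Rr)
a,b=L[0],Rr[0];print((a+b)/2,np.degrees(np.arctan2(*(a-b)[:2][::-1])))
a,b=onz(t,187.7,219.8,136),onz(t,218.5,214.5,136);print(a,b,(a+b)/2,np.degrees(np.arctan2(*(a-b)[:2][::-1])))
# target shift for first move in tool axes
from workcell import env
q=env.state(); M=R.from_euler('xyz',q["ee_rot"],degrees=True).as_matrix()
print(M.T@(np.array([489,-300.5,120])-q["ee_pos"]), M.T@(np.array([489,-300.5,16])-q["ee_pos"]))
E
```

```text
cover disc (array([ 487.97234497, -301.36437922,    8.51106148]), np.float64(1.5178608762416506))
dish rim (array([ 435.459663  , -134.19178739,   36.97509505]), np.float64(1.6444065241134145))
knob top (array([ 487.38354481, -299.01982244,   42.04179154]), np.float64(1.651607163105143)) [345.88699225 207.86863111] [155.99508902 203.1718813 ]
bar (array([464.52334255, 182.63750797, 142.28035519]), np.float64(98.96623195747314)) (array([472.17737346, 185.57195489, 145.58379607]), np.float64(106.81426649032979))
[468.35035801 184.10473143 143.93207563] -159.0238845770662
[457.84313509 232.979489   136.        ] [472.62591912 132.75450938 136.        ] [465.2345271  182.86699919 136.        ] 98.39040295257323
[313.08302434 -93.40349087  93.36940687] [313.08129031 -93.24538878 197.36928668]
```

Emit:
send_rows(targets="0.04 -0.012 0.012 0 0 0 60;0.08 -0.024 0.024 0 0 0 60;0.12 -0.036 0.036 0 0 0 60;0.16 -0.048 0.048 0 0 0 60;0.2 -0.06 0.06 0 0 0 60;0.24 -0.072 0.072 0 0 0 60;0.28 -0.084 0.084 0 0 0 60;0.313 -0.0934 0.1 0 0 0 60;0.313 -0.0934 0.125 0 0 0 60;0.313 -0.0934 0.125 0 0 0 60;0.313 -0.0934 0.125 0 0 0 60", grip_force=15)

```text
time_s: 1.02
ee_pos: [488.2, -300.0, 87.5]
ee_rot: [-179.8, 0.2, 25.5]
force: [0.3, -0.6, 0.6]
gripper_width: 54.9
gripper_force: 0.0
```

Emit:
send_rows(targets="0 0 0.035 0 0 0 60;0 0 0.055 0 0 0 60;0 0 0.07 0 0 0 60;0 0 0.071 0 0 0 60;0 0 0.071 0 0 0 60;0 0 0.071 0 0 0 0;0 0 0.071 0 0 0 0;0 0 0.071 0 0 0 0;0 0 0.071 0 0 0 0;0 0 0.071 0 0 0 0;0 0 0.071 0 0 0 0")

```text
time_s: 1.93
ee_pos: [489.2, -301.0, 18.4]
ee_rot: [180.0, -0.0, 25.4]
force: [0.2, 0.7, 2.4]
gripper_width: 19.5
gripper_force: 15.0
```

Emit:
send_rows(targets="0 0 0 0 0 0 0;0 0 -0.03 0 0 0 0;0 0 -0.06 0 0 0 0;0 0 -0.09 0 0 0 0;0 0 -0.11 0 0 0 0;0 0 -0.11 0 0 0 0;0 0 -0.11 0 0 0 0")

```text
time_s: 2.52
ee_pos: [489.5, -301.2, 128.5]
ee_rot: [179.9, -0.1, 25.4]
force: [0.8, 0.8, -1.4]
gripper_width: 19.5
gripper_force: 15.0
```

Emit:
send_rows(targets="0.004 -0.034 0 0 0 0 0;0.008 -0.068 0 0 0 0 0;0.012 -0.1 0 0 0 0 0;0.018 -0.135 0 0 0 0 0;0.021 -0.16 0.01 0 0 0 0;0.0232 -0.173 0.03 0 0 0 0;0.0232 -0.173 0.035 0 0 0 0;0.0232 -0.173 0.035 0 0 0 0;0.0232 -0.173 0.035 0 0 0 0")

```text
time_s: 3.27
ee_pos: [436.1, -135.3, 92.3]
ee_rot: [-180.0, 0.1, 25.4]
force: [-0.6, -0.7, -0.6]
gripper_width: 19.7
gripper_force: 15.0
```

```bash
cat > grab.py <<'E'
import sys,pickle
from workcell import env, eyes
for n in("scene","top"): pickle.dump(eyes.grab_frame(n),open(f"{n}{sys.argv[1]}.pkl","wb"))
E
python3 grab.py 1; python3 - <<'E'
from h import *
s,t=load(1)
c=np.zeros((400,800,3),np.uint8)
c[:,:400]=cv2.resize(s["image"][150:250,160:260],None,fx=4,fy=4,interpolation=cv2.INTER_CUBIC)
c[:,400:]=cv2.resize(t["image"][175:275,245:345],None,fx=4,fy=4,interpolation=cv2.INTER_CUBIC)
cv2.imwrite("pics/crop1.png",c)
from workcell import env
print(env.state()["ee_pos"],env.state()["ee_rot"])
E
```

```text
[ 436.92178352 -135.86929754   93.14133895] [ 1.79948126e+02 -3.34343953e-02  2.53133954e+01]
```

View pics/crop1.png

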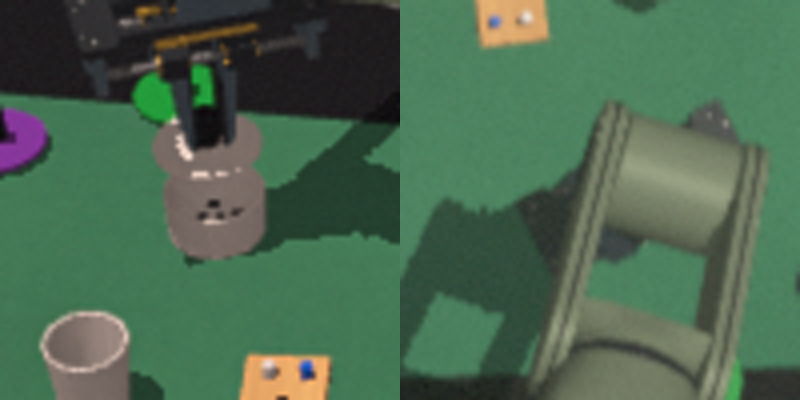

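```bash
python3 - <<'E'
from h import *
s,t=load(1)
th=np.linspace(0,2*np.pi,90)
def ext(x,y,r,z):
    p=np.array([proj(s,(x+r*np.cos(a),y+r*np.sin(a),z)) for a in th]); return (np.r_[p.min(0),p.max(0)]-[160,150,160,150])*4
for z in(80.7,85.7): print(z,ext(436.5,-135.6,42,z).round(1))
print("dish rim",ext(436,-134.7,40,40).round(1))
m=notgreen(s); 
for y in range(176,214,2): print(y,''.join('#' if q else '.' for q in m[y,190:235]))
E
```

```text
80.7 [151.  113.5 261.5 181.2]
85.7 [150.4 108.4 261.2 176. ]
dish rim [159.7 155.9 263.1 221. ]
176 .............................................
178 ............................#................
180 .............###............#####............
182 ..........######............#######..........
184 .........########........#..########.........
186 ........##########.....############..........
188 ........###########################..........
190 .........#########################...........
192 ...........#######################...........
194 ............########################.........
196 ...........#########################.........
198 ...........##########################........
200 ...........############.#############........
202 ...........##########################........
204 ............#########################........
206 ............#########################........
208 ............########################.........
210 .............######################..........
212 ...............##################............
```

Emit:
send_rows(targets="0 -0.0011 0.01 0 0 0 0;0 -0.0011 0.02 0 0 0 0;0 -0.0011 0.026 0 0 0 0;0 -0.0011 0.03 0 0 0 0;0 -0.0011 0.033 0 0 0 0;0 -0.0011 0.036 0 0 0 0;0 -0.0011 0.039 0 0 0 0;0 -0.0011 0.040 0 0 0 0;0 -0.0011 0.040 0 0 0 0;0 -0.0011 0.040 0 0 0 0")

```text
time_s: 4.2
ee_pos: [435.7, -133.8, 53.1]
ee_rot: [180.0, -0.0, 25.4]
force: [0.1, 0.1, -0.9]
gripper_width: 19.5
gripper_force: 15.0
```

```bash
python3 grab.py 2; python3 - <<'E'
from h import *
s,t=load(2)
m=notgreen(s)
for y in range(184,216,2): print(y,''.join('#' if q else '.' for q in m[y,190:235]))
from workcell import env
q=env.state();print(q["ee_pos"],q["ee_rot"],q["force"],q["torque"])
E
```

```text
184 .............................................
186 .............................................
188 .............................##..............
190 .............####............######..........
192 ............######...........#######.........
194 ..........#########..........########........
196 ..........##########.....############........
198 ..........###########################........
200 ...........##########################........
202 ...........##########################........
204 ...........##########################........
206 ............#########################........
208 ............########################.........
210 .............######################..........
212 ...............##################............
214 ..................##########.................
[ 435.72169744 -133.85261605   53.16321828] [ 1.79974689e+02 -2.05789140e-02  2.53727084e+01] [-0.92938393  0.0667451  -0.92501568] [-0.01665917 -0.00424107 -0.01332956]
```

Emit:
send_rows(targets="0 0 0.001 0 0 0 0;0 0 0.0015 0 0 0 0;0 0 0.0015 0 0 0 0;0 0 0.0015 0 0 0 0")

```text
time_s: 4.63
ee_pos: [435.9, -133.9, 52.4]
ee_rot: [180.0, -0.0, 25.4]
force: [-1.8, 0.3, 7.2]
gripper_width: 19.7
gripper_force: 15.0
```

Emit:
send_rows(targets="0 0 0 0 0 0 45;0 0 0 0 0 0 45;0 0 0 0 0 0 45;0 0 0 0 0 0 45;0 0 0 0 0 0 45;0 0 -0.02 0 0 0 45;0 0 -0.05 0 0 0 45;0 0 -0.09 0 0 0 45;0 0 -0.13 0 0 0 45;0 0 -0.16 0 0 0 45;0 0 -0.16 0 0 0 45")

```text
time_s: 5.55
ee_pos: [439.2, -135.0, 217.8]
ee_rot: [179.5, -0.6, 25.4]
force: [1.0, 0.1, -0.1]
gripper_width: 40.9
gripper_force: 0.0
```

Emit:
send_rows(targets="0.014 -0.023 0 0 0 -6 60;0.028 -0.046 0 0 0 -12 60;0.042 -0.069 0 0 0 -18 60;0.056 -0.092 0 0 0 -24 60;0.07 -0.115 0 0 0 -30 60;0.084 -0.138 0 0 0 -36 60;0.098 -0.161 0 0 0 -42 60;0.112 -0.184 0 0 0 -48 60;0.126 -0.207 0 0 0 -54 60;0.14 -0.23 0 0 0 -60 60;0.152 -0.253 0 0 0 -66 60;0.163 -0.273 0 0 0 -73 60")

```text
time_s: 6.55
ee_pos: [465.5, 184.3, 210.6]
ee_rot: [-179.9, 0.0, 98.7]
force: [0.9, 0.8, -0.6]
gripper_width: 54.6
gripper_force: 0.0
```

```bash
python3 grab.py 3; python3 - <<'E'
from h import *
s,t=load(3)
c=np.zeros((600,800,3),np.uint8)
c[:400,:400]=cv2.resize(s["image"][150:250,160:260],None,fx=4,fy=4,interpolation=cv2.INTER_CUBIC)
c[:400,400:]=cv2.resize(t["image"][175:275,245:345],None,fx=4,fy=4,interpolation=cv2.INTER_CUBIC)
c[400:600,:300]=cv2.resize(s["image"][130:230,260:410],None,fx=2,fy=2)
cv2.imwrite("pics/crop3.png",c)
m,h=comp(t,notgreen(t),298,225); el=cv2.fitEllipse(h);print(el,onz(t,*el[0],45))
from workcell import env
q=env.state();print(q["ee_pos"],q["ee_rot"],q["qpos"]);M=R.from_euler('xyz',q["ee_rot"],degrees=True).as_matrix()
print(M.T@(np.array([466,183,117])-q["ee_pos"]))
E
```

```text
((298.8865661621094, 224.61534118652344), (24.989948272705078, 25.570955276489258), 60.38536071777344) [ 435.04100204 -135.64891879   45.        ]
[465.75556166 185.28843469 210.55443648] [-1.79961006e+02 -4.18997788e-02  9.86455497e+01] [2.03464286e+01 1.18170146e+01 9.92396240e+01 5.24283331e-02
 6.89730561e+01 1.16820402e+01]
[-2.36759066e+00 -3.86696573e-02  9.35527781e+01]
```

View pics/crop3.png

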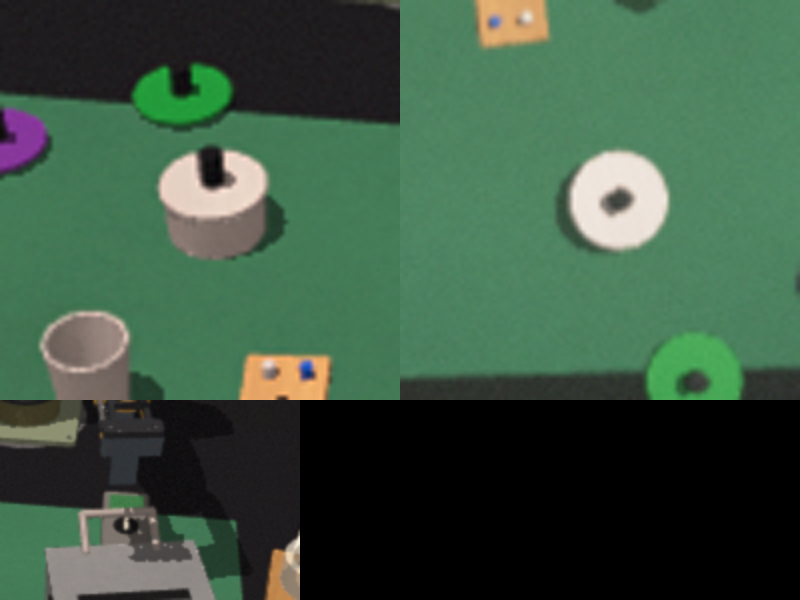

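Emit:
send_rows(targets="-0.0024 0 0.03 0 0 0 45;-0.0024 0 0.05 0 0 0 45;-0.0024 0 0.065 0 0 0 45;-0.0024 0 0.08 0 0 0 45;-0.0024 0 0.09 0 0 0 45;-0.0024 0 0.093 0 0 0 45;-0.0024 0 0.093 0 0 0 45;-0.0024 0 0.093 0 0 0 45")

```text
time_s: 7.32
ee_pos: [466.6, 180.2, 118.9]
ee_rot: [180.0, 0.0, 98.3]
force: [-0.2, 0.3, 0.7]
gripper_width: 41.1
gripper_force: 0.0
```

Emit:
send_rows(targets="0 0 0 0 0 0 0;0 0 0 0 0 0 0;0 0 0 0 0 0 0;0 0 0 0 0 0 0;0 0 0 0 0 0 0;0 0 0 0 0 0 0;0 0 0 0 0 0 0", grip_force=25)

```text
time_s: 7.9
ee_pos: [465.2, 180.2, 118.7]
ee_rot: [-179.9, 0.0, 98.4]
force: [-5.2, 0.1, 5.3]
gripper_width: 12.1
gripper_force: 24.8
```

Emit:
send_rows(targets="0 0.0018 -0.0089 0 0 0 0;0 0.004 -0.0177 0 0 0 0;0 0.0065 -0.0264 0 0 0 0;0 0.0094 -0.035 0 0 0 0;0 0.0127 -0.0435 0 0 0 0;0 0.0163 -0.0518 0 0 0 0;0 0.0203 -0.06 0 0 0 0;0 0.0247 -0.0679 0 0 0 0;0 0.0294 -0.0757 0 0 0 0;0 0.0344 -0.0832 0 0 0 0;0 0.0344 -0.0832 0 0 0 0")

```text
time_s: 8.82
ee_pos: [498.8, 187.4, 204.0]
ee_rot: [-179.8, -0.3, 98.3]
force: [-10.5, 4.5, 4.1]
gripper_width: 12.2
gripper_force: 24.7
```

Emit:
send_rows(targets="0 0.0045 -0.008 0 0 0 0;0 0.01 -0.0155 0 0 0 0;0 0.0156 -0.0223 0 0 0 0;0 0.0218 -0.0288 0 0 0 0;0 0.0284 -0.0351 0 0 0 0;0 0.0352 -0.0411 0 0 0 0;0 0.0423 -0.0468 0 0 0 0;0 0.0496 -0.0522 0 0 0 0;0 0.0572 -0.0572 0 0 0 0;0 0.0649 -0.0619 0 0 0 0;0 0.0649 -0.0619 0 0 0 0;0 0.0649 -0.0619 0 0 0 0")

```text
time_s: 9.82
ee_pos: [564.5, 199.3, 265.8]
ee_rot: [179.8, -0.5, 98.4]
force: [-5.4, 10.2, 3.0]
gripper_width: 12.2
gripper_force: 25.2
```

```bash
python3 grab.py 4; python3 - <<'E'
from h import *
s,t=load(4)
cv2.imwrite("pics/v4.png",cv2.resize(s["image"][100:300,150:420],None,fx=2.5,fy=2.5))
from workcell import env
q=env.state();print(q["ee_pos"],q["ee_rot"],q["force"],q["gripper_force"],q["gripper_width"],q["qvel"].round(2))
E
```

```text
[564.16666447 199.27173507 265.6227039 ] [179.86349625  -0.51849828  98.44900392] [-5.26665761 11.48185894  0.84291316] 25.22045373916626 12.170405551653877 [ 0.09 -0.19  0.22 -0.09  0.04 -0.03]
```

View pics/v4.png

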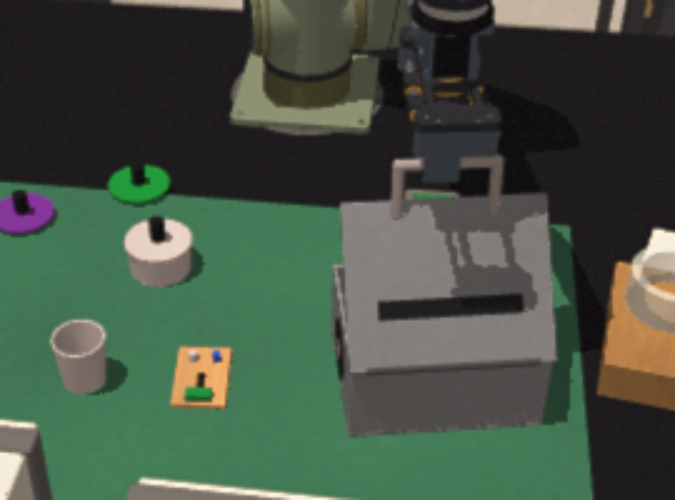

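Emit:
send_rows(targets="0 0 0 0 0 0 0;0 0 0 0 0 0 0;0 0 0 0 0 0 0;0 0 0 0 0 0 0;0 0 0 0 0 0 0;0 0 0 0 0 0 0")

```text
time_s: 10.42
ee_pos: [564.1, 199.3, 265.5]
ee_rot: [179.9, -0.5, 98.5]
force: [-5.1, 10.7, 3.0]
gripper_width: 12.3
gripper_force: 25.2
```

```bash
python3 -c "
from workcell import env
print(env.job_done())"
```

```text
the job is handed in; nothing more can be done
None
```

The cover is on the dish, seated and let go; the lid is held by its bar at about 50–52° (worked out from the tool position), and I handed the job in at about 10.4 s with no verdict returned.

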